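# Read the hot-water meter with a hand-held optical reader

### The arm

A 6-joint arm with a two-finger parallel gripper is mounted at the origin on the work surface. World frame = base frame: x ahead of the robot, y to its left, z up, the work surface at z = 0. Lengths are in m, angles in rad, forces in N, time in s.
With the tool pointing down it reaches from about 0.325 to 0.9 m from the base axis. Payload 3.5 kg.
Tool frame: the origin (TCP) lies midway between the tips of the shut fingers; the grasp point (between the pads) lies 19 mm behind it; z points along the fingers, y is the line along which they close (so a half turn about z gives the same grasp; the last joint's range is limited). The gripper opens to 85 mm and grips with 20 to 120 N. Pads are 22 mm wide; open, the fingers measure 114 mm over their backs; the gripper's body (76 mm by 85 mm) begins 54 mm behind the grasp point. The pads swing forward as they close: fully open they stand 13 mm farther back than shut.
Start: joints at [-1.452, 0.276, -0.026, 1.268, 0, 1.467], TCP at [0.137, -0.61, 0.231] pointing down, gripper open.
Joint ranges: [-3.12, 3.12], [-0.85, 1.88], [-1.08, 1.24], [-1.95, 2.15], [-1.57, 1.53], [-3.14, 3.14]. Speed limits (rad/s): [2.57, 2.57, 3.14, 3.14, 3.14, 3.14].

### API

Orientations are given as a unit quaternion [w, x, y, z].
In Python, from station import ctrl gives the robot as it stands.
- The arm moves only by the tool apply_moves, never from a script. Its argument "plan" is a list of rows, each an object of numbers: "x", "y", "z": the shift along the tool's x, y, z as a fraction of full scale; "wx", "wy", "wz": the turn, a rotation vector about the tool's x, y, z as a fraction of full scale; "claw": the opening, from 0 (shut) to 1 (fully open). A call has 1 to 10 rows; each row shifts and turns the commanded pose from where the row before left it, along the tool's axes as they then stand; what a row does not reach is not made up. Full scale, the value 1, is 25 mm for a shift and 0.08 rad for a turn. A row lasts 1/12 s, in which the tool goes at most 41.7 mm and 7.16 degrees, less where a joint would pass 70% of its speed; a pose out of reach is approached as far as the arm can. A call with a number of a shift or a turn outside -1 to 1 is refused whole. A call with a gripper value outside its range is refused whole. The fingers move at their own pace and stop on an object; the grip force is fixed at half the most. Time passes only in rows, so rows that do not move let the fingers close. It gives the time, the measured TCP pose, the force, the opening and the grip force at its end, in the units of the state.
- ctrl.state(): the state, without advancing time (a new reading comes with each control period).
- ctrl.capture(name): name is "scene" or "side" or "wrist"; returns a dict with "image" (480x640x3 uint8, red, green, blue), "vertical_fov" (degrees; the focal length in pixels is half the picture's height over the tangent of half this angle, whatever the lens; pixels are square), "cx", "cy" (the principal point, pixels), "T" (4x4, takes a point from camera to world coordinates). Camera axes: x right, y down, z forward; pixel columns grow to the right and rows downward; lengths in m; the calibration is good to about 2 mm. A picture is of the moment at which its call begins. There is no depth.
- ctrl.close_job(): hands the job in; it is judged then, once.
The state is a dict: "time": time; "q": joint angles; "joint_vel": joint speeds; "joint_torque": joint torques, N m; "eef_pos": TCP position; "eef_rot": TCP orientation; "force": force on the tool from outside, world axes, zero at the start; "torque": the same for the moment, N m; "finger_gap": finger opening in m; "grasp_force": force on a finger pad.
Only numpy, scipy, OpenCV 4.12 (cv2) and the standard library are available. Lean on these libraries where they do the work, as an engineer would, in place of code of your own. Each camera call takes 0.05 s, during which the arm holds its last target. There are 200 camera calls.

### The job

Push the red hot-water meter's swivel cover well clear of its dial, pick up the yellow-headed reading wand and aim its lens straight down at the middle of that dial from about 5 cm away, holding it still there for a full second without ever touching the meter with the wand. Then set the wand down lying flat in the black tray (do not drop it) and push the red cover fully shut again. Leave the blue meter's cover shut and the bottle, jar, tape roll and spanner where they are.

Things in the scene. Friction and masses are not known exactly. Their poses are not given: they have to be found in the camera images.
- meter_hot: the red (hot) water meter, fixed; origin on the bench under its dial's centre; x along the pipe away from the robot, z up. Round housing of radius 43 mm, level dial at height 106.5 mm. The pipe is 22 mm thick, axis 55 mm high, and ends in brass flanges (radius 20 mm) at x = -100 and x = +100 mm; over the far one a copper riser (radius 12 mm, brass collar 17 mm) stands up to 175 mm
- hot_window (a point): small black square at the middle of the red meter's white dial, the point to aim at; 106.5 mm above the bench; the dial faces straight up
- hot_cover (a joint): swivel cover of the red meter: a level disc of radius 44 mm, 5 mm thick (height 110 to 115 mm) that turns about an upright pin at x = +50 mm, y = 0 of the meter. 0 = closed over the dial; the value grows (rad) as it swings counter-clockwise seen from above, its post moving first towards the meter's -y side; stop at 2.0; the dial is clear from 1.5 on. Stiff (0.5 N at the post): stays where left
- hot_post (a point): top end of the black upright post on that cover (radius 7 mm, rising from 115 to 146 mm above the bench), 80 mm from the pivot pin; on the near side of the meter when closed. Push the post sideways to swing the cover either way
- hot_pivot (a point): pivot pin of the red cover, at the height of the cover's top (115 mm)
- meter_cold: the blue (cold) water meter, fixed; built exactly like the red one in all sizes, with the same origin and axes
- cold_cover (a joint): swivel cover of the blue meter, built and turning exactly like the red one, 0 = closed; to be left shut
- cold_post (a point): top end of the black post on the blue cover, same sizes as the red cover's post; to be left alone
- wand: reading wand, 0.1 to 0.22 kg; origin on the surface it lies on; x along the handle to the head, z up. Grey handle from x = -72 to +64 mm, 28 mm wide (y), from 17 to 43 mm above the origin; foot under the tail; yellow head 56 mm wide (y), from about x = 56 to 108 mm and 0 to 55 mm high, canted 25 degrees, with the lens on its under side
- wand_lens (a point): centre of the wand's lens, at x = 91.3, y = 0, z = 7.6 mm of the wand. This frame's z axis is the line of sight out of the lens: as the wand lies flat it points down and 25 degrees forward (towards the wand's +x), so the wand must be pitched 25 degrees head-down to look straight down
- wand_grip (a point): place to grip the wand, near its centre of mass: x = 10, y = 0, z = 30 mm of the wand, in the middle of the 28 mm wide, 26 mm high handle
- tray: open black tray fixed to the bench, origin under its centre; 250 mm long (x), 100 mm wide (y), 18 mm high, walls and floor 5 mm thick; nothing is in it at the start. The wand fits lengthwise, head at either end
- tap: fixed brass stop tap on an upright copper pipe standing between the two meters, on their near side, an obstacle; origin on the bench under its axis; 166 mm high, radius 16 mm, black cross handle 36 mm long (y) on top, spout reaching 50 mm towards -x at 107 to 138 mm height, round foot of radius 22 mm
- detergent: blue bottle, radius 32 mm, 155 mm high, loose; origin under its centre; bystander
- jar: amber jar, radius 30 mm, 75 mm high, loose; origin under its centre; bystander
- tape: grey tape roll lying flat, outer radius 32 mm, 24 mm high, loose; origin under its centre; bystander
- spanner: steel spanner lying flat, about 180 mm long, loose; bystander
There are look-alikes about, which are no part of the job. Leave any green look-alike of the meter_hot alone.

How it is judged:
On the way, in this order (a step that is already met when the one before it is completed fails the run):
1. the red cover is swung clear of the dial (value of joint hot_cover above 1.4 rad), for 0.2 s.
2. cover clear, the lens looks straight down (within 0.2 rad), 30 to 80 mm above the black square of the red dial, line of sight within 10 mm of it each way, held still for a full second (value of joint hot_cover above 1.4 rad and z of hot_window in the frame of wand_lens between 0.03 and 0.08 m and x of hot_window in the frame of wand_lens between -0.01 and 0.01 m and y of hot_window in the frame of wand_lens between -0.01 and 0.01 m and angle between the z axis of wand_lens and the z axis of meter_hot, either way round below 0.2 rad and linear speed of wand below 0.025 m/s and angular speed of wand below 0.2 rad/s), for 1 s.
At the end, for the whole second after the job is handed in: the wand lies flat (within 0.12 rad) at rest on the tray's floor, released, its origin within 50 mm lengthwise and 30 mm crosswise of the tray's centre; the red cover is shut (joint below 0.1 rad) and the blue cover is still shut (below 0.25 rad) (value of joint hot_cover below 0.1 rad and value of joint cold_cover below 0.25 rad and x of wand in the frame of tray between -0.05 and 0.05 m and y of wand in the frame of tray between -0.03 and 0.03 m and z of wand in the frame of tray between 0 and 0.012 m and angle between wand's own z axis and vertical below 0.12 rad and linear speed of wand below 0.02 m/s and contact force between wand and the fingers below 0.1 N); the robot touches nothing.
It fails at once if the wand touches the red meter or its cover (contact force between wand and meter_hot above 0.5 N).
It fails at once if the blue meter's cover is pushed open (value of joint cold_cover above 0.3 rad).
It fails at once if the wand is let go in mid-air (height (world z) of wand above 0.03 m and contact force between wand and the fingers below 0.05 N).
It fails at once if the bottle, jar, tape roll or spanner is shifted more than 30 mm or tipped over (distance of any of detergent, jar, tape, spanner from where it was at the start of the episode above 0.03 m or angle between any of detergent, jar, tape, spanner's own z axis and vertical above 0.5 rad).
It also fails if it takes over 72 s, if anything falls off the work surface, if the arm or the gripper's body presses on something with over 40 N, if the wrist force passes 120 N, or if a joint passes its speed limit or range.

## Working session

There is one attempt and no reset: what is moved stays moved. The work goes in short steps, Python scripts to look and compute and a tool call to move; the robot and the scene stay as the last step left them, time stands still between calls to the robot, and variables do not carry over. Pictures are saved under pics/ and viewed, at most 12 in all, crops included, and the job is handed in when it is done.

Besides the shell and the picture viewer there is one more tool, called after "Call:" as a command line: name --argument value ..., lists and objects as JSON in quotes. apply_moves: Moves the arm, as the interface text tells. Shift numbers are shares of 25 mm and turn numbers shares of 0.08 rad, none past 1 either way. Its arguments: {"type":"object","properties":{"plan":{"type":"array","items":{"type":"object","properties":{"x":{"type":"number"},"y":{"type":"number"},"z":{"type":"number"},"wx":{"type":"number"},"wy":{"type":"number"},"wz":{"type":"number"},"claw":{"type":"number"}}}}},"required":["plan"]}

```bash
mkdir -p pics; ls; cat > h.py <<'E'
import numpy as np, cv2, json
from station import ctrl
from scipy.spatial.transform import Rotation as R
def cap(n, f=None):
    c=ctrl.capture(n); im=cv2.cvtColor(np.asarray(c["image"]),cv2.COLOR_RGB2BGR)
    if f: cv2.imwrite(f"pics/{f}.png",im)
    return c,im
def ray(c,u,v):
    f=240/np.tan(np.radians(c["vertical_fov"])/2); T=np.asarray(c["T"])
    d=T[:3,:3]@np.array([(u-c["cx"])/f,(v-c["cy"])/f,1]); return T[:3,3],d
def onz(c,u,v,z):
    o,d=ray(c,u,v); return o+d*(z-o[2])/d[2]
def proj(c,p):
    f=240/np.tan(np.radians(c["vertical_fov"])/2); T=np.asarray(c["T"])
    q=T[:3,:3].T@(np.asarray(p)-T[:3,3]); return f*q[0]/q[2]+c["cx"],f*q[1]/q[2]+c["cy"]
def rot(s): w,x,y,z=s["eef_rot"]; return R.from_quat([x,y,z,w])
E
python3 - <<'E'
from h import *
s=ctrl.state(); print(s)
for n in ("scene","side","wrist"):
    c,im=cap(n,n+"0"); print(n,c["vertical_fov"],c["cx"],c["cy"],np.round(c["T"],3).tolist())
    np.save(n+"0.npy",c,allow_pickle=True)
E
```

```text
pics
{'time': 0.0, 'q': array([-1.45240462e+00,  2.77163683e-01, -2.79348655e-02,  1.26798267e+00,
       -8.86178405e-06,  1.46741377e+00]), 'joint_vel': array([-1.52352230e-03,  9.09282980e-04,  9.65758821e-04,  1.16288475e-03,
        8.22615135e-04, -9.70122833e-05]), 'joint_torque': array([-2.43076196e-03, -4.45511055e+01,  2.95200956e+01,  1.63847452e-02,
       -9.60578996e-05,  9.46162061e-06]), 'eef_pos': array([ 0.13737907, -0.60889629,  0.23011521]), 'eef_rot': array([-1.14238216e-03,  9.93857670e-01,  1.10659961e-01, -1.30042696e-05]), 'force': array([ 0.55263415,  0.0331503 , -0.17250704]), 'torque': array([-0.02200563, -0.04563798, -0.01028439]), 'grasp_force': 0.0, 'finger_gap': 0.08524102930213331}
scene 46.62580540986122 317.4039749097622 236.22633466602846 [[0.079, 0.778, -0.624, 1.377], [0.997, -0.062, 0.05, -0.043], [0.0, -0.626, -0.78, 1.205], [0.0, 0.0, 0.0, 1.0]]
side 50.62550914902709 320.40839326364346 243.22672827862928 [[-0.97, -0.14, 0.197, 0.269], [-0.241, 0.493, -0.836, 1.204], [0.019, -0.859, -0.512, 0.806], [0.0, 0.0, 0.0, 1.0]]
wrist 58.09756759665141 315.82343562761315 242.35216990843904 [[0.219, -0.933, -0.287, 0.21], [-0.976, -0.21, -0.062, -0.593], [-0.003, 0.293, -0.956, 0.373], [0.0, 0.0, 0.0, 1.0]]
```

View pics/scene0.png

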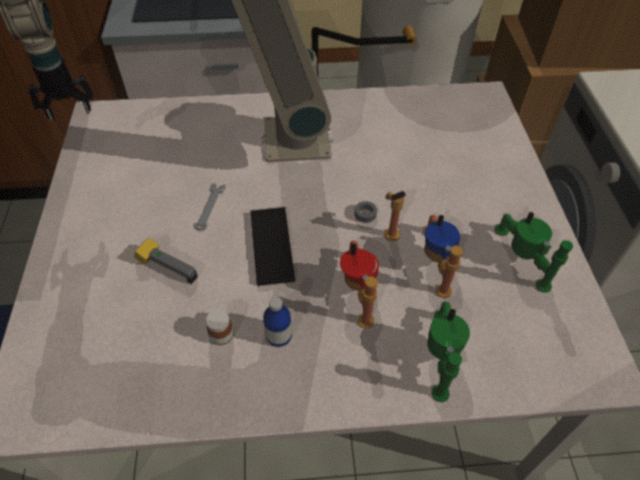

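View pics/side0.png

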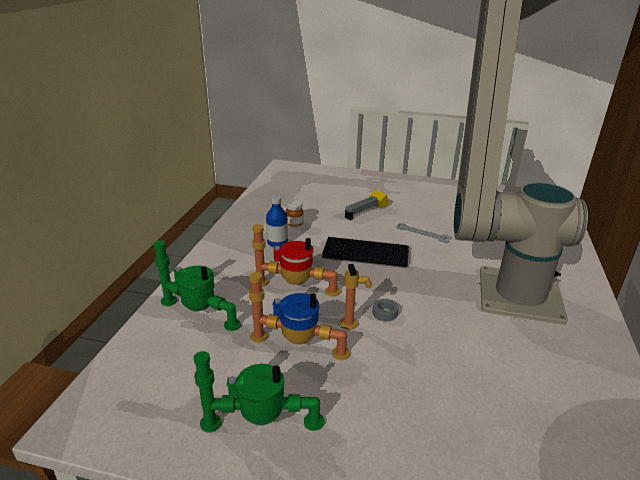

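The scene view shows the red meter at (360,265), which is the target. Its look-alikes are the blue meter at (442,240) and the green ones at (530,235) and (448,335). The only yellow-headed wand is at (148,250) to (192,277). The tray is at (272,246), tap (395,215), tape (366,211), bottle (278,320), jar (220,327) and spanner (209,206).

```bash
python3 - <<'E'
from h import *
def load(n): return np.load(n+"0.npy",allow_pickle=True).item(), cv2.imread(f"pics/{n}0.png")
c,a=load("scene"); s,b=load("side")
def comp(im,x0,y0,w,h,lo,hi,name):
    hsv=cv2.cvtColor(im[y0:y0+h,x0:x0+w],cv2.COLOR_BGR2HSV); m=cv2.inRange(hsv,lo,hi)
    n,_,st,ce=cv2.connectedComponentsWithStats(m)
    i=1+np.argmax(st[1:,4]); print(name,np.round(ce[i]+[x0,y0],1),st[i],"n",n); 
    cn=max(cv2.findContours(m,0,2)[0],key=cv2.contourArea)[:,0]+[x0,y0]; return ce[i]+[x0,y0],cn
tr,cn=comp(a,235,195,75,100,(0,0,0),(180,255,45),"tray")
box=cv2.boxPoints(cv2.minAreaRect(cn)); print(box)
q=cv2.approxPolyDP(cn,8,True)[:,0]; print("quad",q.tolist(),[np.round(onz(c,*p,0.018),3).tolist() for p in q])
y,_=comp(a,120,230,90,60,(20,120,60),(35,255,255),"yellow"); print(onz(c,*y,.04))
g,_=comp(a,140,240,65,50,(0,0,0),(180,110,110),"handle"); print(onz(c,*g,.035))
r,cn=comp(a,330,235,60,70,(0,150,80),(5,255,255),"red"); print(onz(c,*r,.115))
# side
y,_=comp(b,335,180,60,45,(20,120,60),(35,255,255),"yellow side"); print(onz(s,*y,.04))
r,_=comp(b,265,230,60,60,(0,150,80),(5,255,255),"red side"); print(onz(s,*r,.115))
k=np.hstack([cv2.resize(a[225:335,320:430],(400,400),interpolation=2),cv2.resize(a[225:300,125:210],(400,353),interpolation=2)[:400] if 0 else cv2.copyMakeBorder(cv2.resize(a[225:300,125:210],(400,353),interpolation=2),0,47,0,0,0)])
cv2.imwrite("pics/crop1.png",k)
E
```

```text
tray [271.7 246.8] [  16   13   44   77 2617] n 2
[[249.14636 211.31706]
 [286.57318 207.15852]
 [294.7683  280.9146 ]
 [257.3415  285.07318]]
quad [[283, 208], [251, 213], [258, 284], [294, 280]] [[0.317, -0.057, 0.018], [0.329, -0.148, 0.018], [0.572, -0.131, 0.018], [0.567, -0.038, 0.018]]
yellow [145.2 250. ] [ 15   8  24  26 311] n 2
[ 0.45605333 -0.42358522  0.04      ]
handle [171.  266.9] [   0    8   58   37 1007] n 2
[ 0.51287025 -0.35281699  0.035     ]
red [358.7 263.7] [ 10  13  39  31 826] n 3
[0.59816108 0.11951072 0.115     ]
yellow side [380.1 198.3] [ 34  10  20  19 189] n 2
[ 0.43693195 -0.39919616  0.04      ]
red side [293.4 255.4] [  9  11  39  30 715] n 2
[0.58663283 0.15346151 0.115     ]
```

View pics/crop1.png

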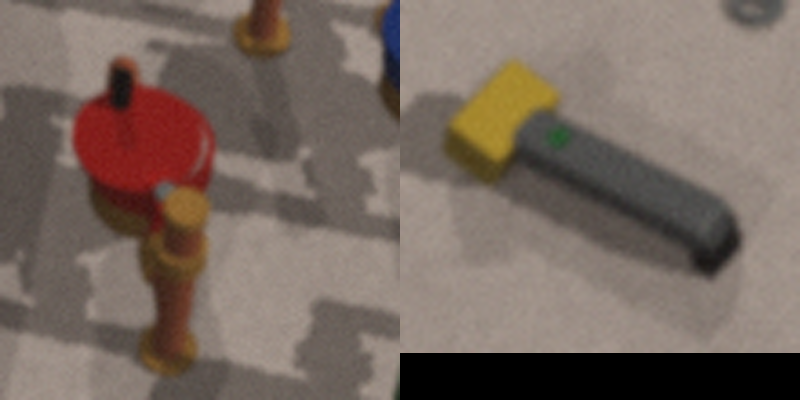

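The crop confirms the red cover with its black post top near (353.8,242), the pivot pin near (365,277) and the riser top near (371,283). The wand's head points to the upper left.

```bash
python3 - <<'E'
from h import *
def load(n): return np.load(n+"0.npy",allow_pickle=True).item(), cv2.imread(f"pics/{n}0.png")
c,a=load("scene"); s,b=load("side")
A=lambda u,v:(320+u/3.636,225+v/3.636); W=lambda u,v:(125+(u-400)/4.706,225+v/4.706)
P=lambda n,uv,z:print(n,np.round(onz(c,*uv,z),3))
P("post",A(123,66),.146);P("riser",A(186,208),.175);P("pivot",A(165,188),.115)
P("rimL",A(73,140),.115);P("rimR",A(215,140),.115);P("rimtop",A(140,86),.115);P("rimbot",A(135,193),.115)
P("foot",A(168,355),.0)
P("wtail",W(722,208),.043);P("whandhead",W(540,125),.043);P("wheadfar",W(475,97),.055)
P("tap top",(397,195),.166)
P("bluepost",(441,217),.146);P("bluecen",(442,239),.115);P("tape",(366,211),.024);P("bottle",(276,303),.155);P("jar",(219,315),.075);P("sp",(200,226),.0);P("sp",(218,186),.0)
print("side: post",onz(s,308,241,.146),"riser",onz(s,258,228,.175))
E
```

```text
post [0.559 0.111 0.146]
riser [0.694 0.132 0.175]
pivot [0.637 0.13  0.115]
rimL [0.594 0.075 0.115]
rimR [0.601 0.169 0.115]
rimtop [0.553 0.125 0.115]
rimbot [0.639 0.11  0.115]
foot [0.695 0.132 0.   ]
wtail [ 0.531 -0.293  0.043]
whandhead [ 0.466 -0.397  0.043]
wheadfar [ 0.452 -0.431  0.055]
tap top [0.428 0.236 0.166]
bluepost [0.493 0.339 0.146]
bluecen [0.539 0.337 0.115]
tape [0.353 0.176 0.024]
bottle [ 0.718 -0.082  0.155]
jar [ 0.691 -0.219  0.075]
sp [ 0.351 -0.293  0.   ]
sp [ 0.198 -0.247  0.   ]
side: post [0.55605925 0.12435401 0.146     ] riser [0.68280241 0.14368047 0.175     ]
```

Call:
apply_moves --plan '[{"wz":-1,"claw":0},{"wz":-1,"claw":0},{"wz":-1,"claw":0},{"wz":-1,"claw":0},{"wz":-1,"claw":0},{"wz":-1,"claw":0},{"wz":-1,"claw":0},{"wz":-1,"claw":0},{"wz":-1,"claw":0},{"wz":-1,"claw":0}]'

```text
validation failed for argument at $.pl...
```

Call:
apply_moves --plan '[{"wz":-1,"claw":0},{"wz":-1,"claw":0},{"wz":-1,"claw":0},{"wz":-1,"claw":0},{"wz":-1,"claw":0},{"wz":-1,"claw":0},{"wz":-0.85,"claw":0},{"claw":0}]'

```text
validation failed for argument at $.pl...
```

Call:
apply_moves --plan '[{"x":1,"y":0.54,"claw":0},{"x":1,"y":0.54,"claw":0},{"x":1,"y":0.54,"claw":0},{"x":1,"y":0.54,"claw":0},{"x":1,"y":0.54,"claw":0},{"x":1,"y":0.54,"claw":0},{"x":1,"y":0.54,"claw":0},{"x":1,"y":0.54,"claw":0},{"x":1,"y":0.54,"claw":0},{"x":1,"y":0.54,"claw":0}]'

```text
validation failed for argument at $.pl...
```

Call:
apply_moves --plan '[{"x":1,"y":0.54,"claw":0},{"x":1,"y":0.54,"claw":0},{"x":1,"y":0.54,"claw":0},{"x":1,"y":0.54,"claw":0},{"x":1,"y":0.54,"claw":0},{"x":1,"y":0.54,"claw":0},{"x":1,"y":0.54,"claw":0},{"x":1,"y":0.54,"claw":0},{"x":1,"y":0.54,"claw":0},{"x":1,"y":0.54,"claw":0}]'

```text
validation failed for argument at $.pl...
```

Call:
apply_moves --plan '[{"x":1,"y":0.54,"claw":0},{"x":1,"y":0.54,"claw":0},{"x":1,"y":0.54,"claw":0},{"x":1,"y":0.54,"claw":0},{"x":1,"y":0.54,"claw":0},{"x":1,"y":0.54,"claw":0},{"x":1,"y":0.54,"claw":0},{"x":1,"y":0.54,"claw":0},{"x":1,"y":0.54,"claw":0},{"claw":0}]'

```text
validation failed for argument at $.pl...
```

Call:
apply_moves --plan '[{"x":0,"y":0,"z":0,"wx":0,"wy":0,"wz":-1,"claw":0},{"x":0,"y":0,"z":0,"wx":0,"wy":0,"wz":-1,"claw":0},{"x":0,"y":0,"z":0,"wx":0,"wy":0,"wz":-1,"claw":0},{"x":0,"y":0,"z":0,"wx":0,"wy":0,"wz":-1,"claw":0},{"x":0,"y":0,"z":0,"wx":0,"wy":0,"wz":-1,"claw":0},{"x":0,"y":0,"z":0,"wx":0,"wy":0,"wz":-1,"claw":0},{"x":0,"y":0,"z":0,"wx":0,"wy":0,"wz":-1,"claw":0},{"x":0,"y":0,"z":0,"wx":0,"wy":0,"wz":-1,"claw":0},{"x":0,"y":0,"z":0,"wx":0,"wy":0,"wz":-1,"claw":0},{"x":0,"y":0,"z":0,"wx":0,"wy":0,"wz":-1,"claw":0}]'

```text
time: 0.98
eef_pos: [0.1374, -0.6094, 0.2308]
eef_rot: [-0.0, 0.871, 0.491, 0.0]
force: [0.8, -0.0, 0.0]
finger_gap: -0.0
grasp_force: 0.0
```

Call:
apply_moves --plan '[{"x":0,"y":0,"z":0,"wx":0,"wy":0,"wz":-1,"claw":0},{"x":0,"y":0,"z":0,"wx":0,"wy":0,"wz":-1,"claw":0},{"x":0,"y":0,"z":0,"wx":0,"wy":0,"wz":-1,"claw":0},{"x":0,"y":0,"z":0,"wx":0,"wy":0,"wz":-1,"claw":0},{"x":0,"y":0,"z":0,"wx":0,"wy":0,"wz":-1,"claw":0},{"x":0,"y":0,"z":0,"wx":0,"wy":0,"wz":-1,"claw":0},{"x":0,"y":0,"z":0,"wx":0,"wy":0,"wz":-0.85,"claw":0}]'

```text
time: 1.57
eef_pos: [0.1374, -0.6094, 0.2308]
eef_rot: [-0.0, 0.706, 0.708, 0.0]
force: [-0.1, 0.1, -0.4]
finger_gap: -0.0
grasp_force: 0.0
```

Call:
apply_moves --plan '[{"x":1,"y":0.54,"z":0,"wx":0,"wy":0,"wz":0,"claw":0},{"x":1,"y":0.54,"z":0,"wx":0,"wy":0,"wz":0,"claw":0},{"x":1,"y":0.54,"z":0,"wx":0,"wy":0,"wz":0,"claw":0},{"x":1,"y":0.54,"z":0,"wx":0,"wy":0,"wz":0,"claw":0},{"x":1,"y":0.54,"z":0,"wx":0,"wy":0,"wz":0,"claw":0},{"x":1,"y":0.54,"z":0,"wx":0,"wy":0,"wz":0,"claw":0},{"x":1,"y":0.54,"z":0,"wx":0,"wy":0,"wz":0,"claw":0},{"x":1,"y":0.54,"z":0,"wx":0,"wy":0,"wz":0,"claw":0},{"x":1,"y":0.54,"z":0,"wx":0,"wy":0,"wz":0,"claw":0},{"x":1,"y":0.54,"z":0,"wx":0,"wy":0,"wz":0,"claw":0}]'

```text
time: 2.4
eef_pos: [0.273, -0.3583, 0.2311]
eef_rot: [-0.0, 0.708, 0.707, 0.0]
force: [0.8, 1.1, 0.1]
finger_gap: -0.0
grasp_force: 0.0
```

Call:
apply_moves --plan '[{"x":1,"y":0.54,"z":0,"wx":0,"wy":0,"wz":0,"claw":0},{"x":1,"y":0.54,"z":0,"wx":0,"wy":0,"wz":0,"claw":0},{"x":1,"y":0.54,"z":0,"wx":0,"wy":0,"wz":0,"claw":0},{"x":1,"y":0.54,"z":0,"wx":0,"wy":0,"wz":0,"claw":0},{"x":1,"y":0.54,"z":0,"wx":0,"wy":0,"wz":0,"claw":0},{"x":1,"y":0.54,"z":0,"wx":0,"wy":0,"wz":0,"claw":0},{"x":1,"y":0.54,"z":0,"wx":0,"wy":0,"wz":0,"claw":0},{"x":1,"y":0.54,"z":0,"wx":0,"wy":0,"wz":0,"claw":0},{"x":1,"y":0.54,"z":0,"wx":0,"wy":0,"wz":0,"claw":0},{"x":1,"y":0.54,"z":0,"wx":0,"wy":0,"wz":0,"claw":0}]'

```text
time: 3.23
eef_pos: [0.4082, -0.1085, 0.2312]
eef_rot: [-0.0, 0.707, 0.707, -0.0]
force: [-0.6, -0.6, -0.7]
finger_gap: -0.0003
grasp_force: 0.0
```

Call:
apply_moves --plan '[{"x":1,"y":0.54,"z":0,"wx":0,"wy":0,"wz":0,"claw":0},{"x":1,"y":0.54,"z":0,"wx":0,"wy":0,"wz":0,"claw":0},{"x":1,"y":0.54,"z":0,"wx":0,"wy":0,"wz":0,"claw":0},{"x":1,"y":0.54,"z":0,"wx":0,"wy":0,"wz":0,"claw":0},{"x":1,"y":0.54,"z":0,"wx":0,"wy":0,"wz":0,"claw":0},{"x":1,"y":0.54,"z":0,"wx":0,"wy":0,"wz":0,"claw":0},{"x":1,"y":0.54,"z":0,"wx":0,"wy":0,"wz":0,"claw":0},{"x":1,"y":0.54,"z":0,"wx":0,"wy":0,"wz":0,"claw":0},{"x":1,"y":0.54,"z":0,"wx":0,"wy":0,"wz":0,"claw":0},{"x":0,"y":0,"z":0,"wx":0,"wy":0,"wz":0,"claw":0}]'

```text
time: 4.07
eef_pos: [0.5318, 0.1185, 0.231]
eef_rot: [-0.0, 0.706, 0.708, 0.001]
force: [1.0, -0.5, -0.6]
finger_gap: 0.0002
grasp_force: 0.0
```

```bash
python3 - <<'E'
from h import *
c,im=cap("wrist","w1"); np.save("w1.npy",c,allow_pickle=True)
s=ctrl.state(); print(s["time"],s["eef_pos"],s["q"],rot(s).as_matrix().round(3).tolist()); print(np.round(c["T"],3).tolist())
for n,p in dict(post=(.559,.113,.146),piv=(.641,.127,.115),cen=(.594,.118,.115)).items(): print(n,proj(c,p))
E
```

```text
4.1167 [0.53037683 0.11671699 0.23082714] [ 9.74793013e-02  1.32116772e-01 -2.05851006e-01  1.23313185e+00
  1.51004133e-04  1.66605170e+00] [[-0.002, 1.0, -0.0], [1.0, 0.002, 0.0], [0.0, -0.0, -1.0]]
[[1.0, 0.002, 0.002, 0.531], [0.002, -0.957, -0.291, 0.193], [0.001, 0.291, -0.957, 0.374], [0.0, 0.0, 0.0, 1.0]]
post (np.float64(364.7279133146724), np.float64(260.7321608202693))
piv (np.float64(492.7239630879287), np.float64(222.89772338925883))
cen (np.float64(415.66626881370865), np.float64(236.75331865731152))
```

View pics/w1.png

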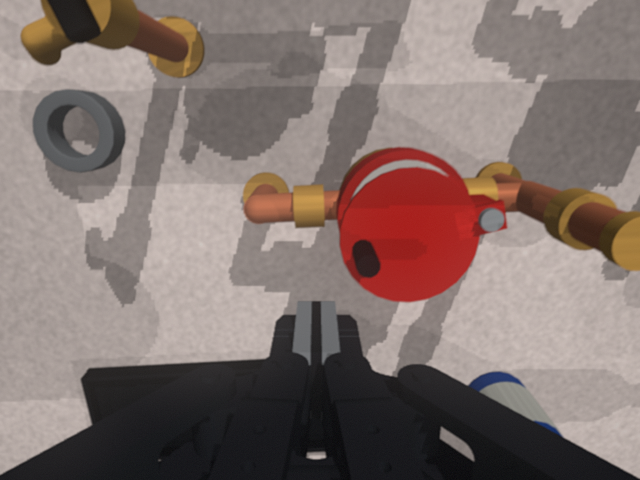

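The wrist view shows the red cover centred near (411,233), the black post's top end near (365,268), the pin at (491,219), the pipe running right to the riser top at (630,240), the tap at (90,20) and the tape at (78,130).

```bash
python3 - <<'E'
from h import *
c=np.load("w1.npy",allow_pickle=True).item()
P=lambda n,u,v,z:print(n,np.round(onz(c,u,v,z),4))
P("posttop",370,266,.146);P("postbase",362,248,.115);P("pin",491,219,.118);P("riser",632,242,.175);P("flange",309,206,.055);P("farfoot",498,176,0);P("nearfoot",267,188,0)
im=cv2.imread("pics/w1.png");m=cv2.inRange(cv2.cvtColor(im,cv2.COLOR_BGR2HSV),(0,200,150),(4,255,255))
cn=max(cv2.findContours(m,0,2)[0],key=cv2.contourArea);print(cv2.minEnclosingCircle(cn))
P("cover",411,230,.115); P("coverL",339,235,.115);P("coverR",481,235,.115);P("covbot",408,301,.115)
E
```

```text
posttop [0.5621 0.1099 0.146 ]
postbase [0.5608 0.1106 0.115 ]
pin [0.6384 0.1302 0.118 ]
riser [0.6837 0.133  0.175 ]
flange [0.5267 0.1245 0.055 ]
farfoot [0.6893 0.1395 0.    ]
nearfoot [0.4894 0.1286 0.    ]
((415.4227600097656, 223.15689086914062), 71.66146087646484)
cover [0.5908 0.1224 0.115 ]
coverL [0.5462 0.119  0.115 ]
coverR [0.6346 0.1192 0.115 ]
covbot [0.592  0.0743 0.115 ]
```

Call:
apply_moves --plan '[{"x":0.4,"y":0.54,"z":0,"wx":0,"wy":0,"wz":0,"claw":0},{"x":0.4,"y":0.54,"z":0,"wx":0,"wy":0,"wz":0,"claw":0},{"x":0,"y":0,"z":0.82,"wx":0,"wy":0,"wz":0,"claw":0},{"x":0,"y":0,"z":0.82,"wx":0,"wy":0,"wz":0,"claw":0},{"x":0,"y":0,"z":0.82,"wx":0,"wy":0,"wz":0,"claw":0},{"x":0,"y":0,"z":0.82,"wx":0,"wy":0,"wz":0,"claw":0},{"x":0,"y":0,"z":0.82,"wx":0,"wy":0,"wz":0,"claw":0},{"x":0,"y":0,"z":0,"wx":0,"wy":0,"wz":0,"claw":0}]'

```text
time: 4.78
eef_pos: [0.5523, 0.1334, 0.1242]
eef_rot: [-0.003, 0.708, 0.706, -0.004]
force: [-0.8, -0.2, -1.0]
finger_gap: -0.0
grasp_force: 0.0
```

Call:
apply_moves --plan '[{"x":-0.59,"y":0.07,"z":0,"wx":0,"wy":0,"wz":0,"claw":0},{"x":-0.59,"y":0.07,"z":0,"wx":0,"wy":0,"wz":0,"claw":0},{"x":-0.43,"y":0.21,"z":0,"wx":0,"wy":0,"wz":0,"claw":0},{"x":-0.43,"y":0.21,"z":0,"wx":0,"wy":0,"wz":0,"claw":0},{"x":-0.35,"y":0.33,"z":0,"wx":0,"wy":0,"wz":0,"claw":0},{"x":-0.35,"y":0.33,"z":0,"wx":0,"wy":0,"wz":0,"claw":0},{"x":-0.24,"y":0.41,"z":0,"wx":0,"wy":0,"wz":0,"claw":0},{"x":-0.24,"y":0.41,"z":0,"wx":0,"wy":0,"wz":0,"claw":0},{"x":-0.1,"y":0.47,"z":0,"wx":0,"wy":0,"wz":0,"claw":0},{"x":-0.1,"y":0.47,"z":0,"wx":0,"wy":0,"wz":0,"claw":0}]'

```text
time: 5.62
eef_pos: [0.6322, 0.0487, 0.1286]
eef_rot: [-0.0, 0.708, 0.707, -0.0]
force: [-1.2, 1.2, 0.3]
finger_gap: -0.0001
grasp_force: 0.4
```

Call:
apply_moves --plan '[{"x":0,"y":-0.5,"z":-0.6,"wx":0,"wy":0,"wz":0,"claw":0},{"x":0,"y":-0.5,"z":-0.9,"wx":0,"wy":0,"wz":0,"claw":0},{"x":0,"y":-0.3,"z":-0.9,"wx":0,"wy":0,"wz":0,"claw":0},{"x":0,"y":0,"z":-0.9,"wx":0,"wy":0,"wz":0,"claw":0},{"x":0,"y":0,"z":-0.9,"wx":0,"wy":0,"wz":0,"claw":1},{"x":0,"y":0,"z":0,"wx":0,"wy":0,"wz":0,"claw":1}]'

```text
time: 6.12
eef_pos: [0.6027, 0.049, 0.2395]
eef_rot: [0.004, 0.707, 0.707, 0.003]
force: [0.4, 0.0, 1.9]
finger_gap: 0.0235
grasp_force: 0.0
```

```bash
python3 - <<'E'
from h import *
c,im=cap("wrist","w2"); np.save("w2.npy",c,allow_pickle=True)
s=ctrl.state(); print(s["time"],s["eef_pos"]); print(np.round(c["T"],3).tolist())
print(proj(c,(.588,.128,.1065)))
E
```

```text
6.1667 [0.60173508 0.04898854 0.23719181]
[[1.0, -0.004, 0.009, 0.601], [-0.002, -0.956, -0.294, 0.124], [0.01, 0.294, -0.956, 0.382], [0.0, 0.0, 0.0, 1.0]]
(np.float64(289.60374781190984), np.float64(102.39650574886838))
```

View pics/w2.png

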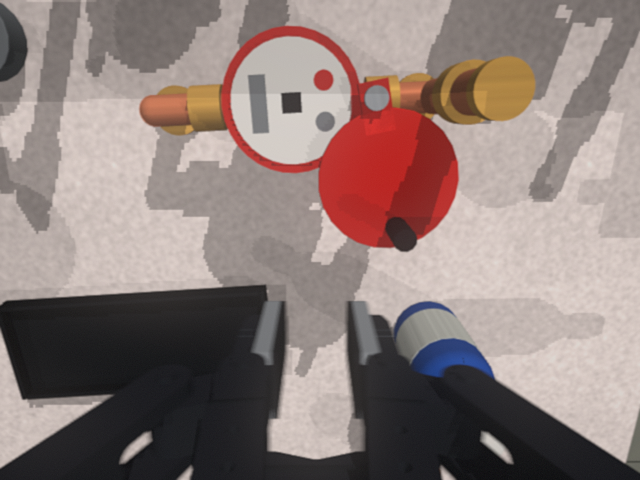

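The dial is clear. The black square is at (291.5,102.5), the pin at (376,98), the opened cover's centre at (389,178) and its post base near (393,222). The tray's corners are at (2,303), (266,287) and (24,398), and the bottle is at (440,340).

```bash
python3 - <<'E'
from h import *
c=np.load("w2.npy",allow_pickle=True).item()
P=lambda n,u,v,z:print(n,np.round(onz(c,u,v,z),4))
P("win",291.5,102.5,.1065);P("pin",376,98,.118);P("cov",389,178,.115);P("post",405,240,.146);P("riser",506,88,.175);P("flange",205,107,.055)
P("tray nearL",2,303,.018);P("tray R",266,287,.018);P("tray low",24,398,.018)
E
```

```text
win [0.5891 0.1279 0.1065]
pin [0.6387 0.1302 0.118 ]
cov [0.6491 0.0832 0.115 ]
post [0.6544 0.0525 0.146 ]
riser [0.6895 0.133  0.175 ]
flange [0.5245 0.1257 0.055 ]
tray nearL [ 0.3176 -0.0448  0.018 ]
tray R [ 0.5592 -0.0303  0.018 ]
tray low [ 0.3173 -0.1469  0.018 ]
```

Call:
apply_moves --plan '[{"x":-1,"y":-0.25,"z":0,"wx":0,"wy":0,"wz":0,"claw":1},{"x":-1,"y":-0.25,"z":0,"wx":0,"wy":0,"wz":0,"claw":1},{"x":-1,"y":-0.25,"z":0,"wx":0,"wy":0,"wz":0,"claw":1},{"x":-1,"y":-0.25,"z":0,"wx":0,"wy":0,"wz":0,"claw":1},{"x":-1,"y":-0.25,"z":0,"wx":0,"wy":0,"wz":0,"claw":1},{"x":-1,"y":-0.25,"z":0,"wx":0,"wy":0,"wz":0,"claw":1},{"x":-1,"y":-0.25,"z":0,"wx":0,"wy":0,"wz":0,"claw":1},{"x":-1,"y":-0.25,"z":0,"wx":0,"wy":0,"wz":0,"claw":1}]'

```text
time: 6.83
eef_pos: [0.5479, -0.1519, 0.2324]
eef_rot: [-0.001, 0.707, 0.707, -0.001]
force: [0.5, -0.2, -0.6]
finger_gap: 0.0854
grasp_force: 0.0
```

Call:
apply_moves --plan '[{"x":-1,"y":-0.25,"z":0,"wx":0,"wy":0,"wz":0,"claw":1},{"x":-1,"y":-0.25,"z":0,"wx":0,"wy":0,"wz":0,"claw":1},{"x":-1,"y":-0.25,"z":0,"wx":0,"wy":0,"wz":0,"claw":1},{"x":-1,"y":-0.25,"z":0,"wx":0,"wy":0,"wz":0,"claw":1},{"x":-1,"y":-0.25,"z":0,"wx":0,"wy":0,"wz":0,"claw":1},{"x":-1,"y":-0.25,"z":0,"wx":0,"wy":0,"wz":0,"claw":1},{"x":-1,"y":-0.25,"z":0,"wx":0,"wy":0,"wz":0,"claw":1},{"x":-1,"y":-0.25,"z":0,"wx":0,"wy":0,"wz":0,"claw":1}]'

```text
time: 7.5
eef_pos: [0.4976, -0.3519, 0.2322]
eef_rot: [-0.001, 0.707, 0.707, -0.0]
force: [-0.9, -0.4, 0.1]
finger_gap: 0.0852
grasp_force: 0.0
```

Call:
apply_moves --plan '[{"x":0,"y":0,"z":0,"wx":0,"wy":0,"wz":0.96,"claw":1},{"x":0,"y":0,"z":0,"wx":0,"wy":0,"wz":0.96,"claw":1},{"x":0,"y":0,"z":0,"wx":0,"wy":0,"wz":0.96,"claw":1},{"x":0,"y":0,"z":0,"wx":0,"wy":0,"wz":0.96,"claw":1},{"x":0,"y":0,"z":0,"wx":0,"wy":0,"wz":0.96,"claw":1},{"x":0,"y":0,"z":0,"wx":0,"wy":0,"wz":0.96,"claw":1},{"x":0,"y":0,"z":0,"wx":0,"wy":0,"wz":0.96,"claw":1},{"x":0,"y":0,"z":0,"wx":0,"wy":0,"wz":0,"claw":1}]'

```text
time: 8.17
eef_pos: [0.498, -0.3506, 0.2322]
eef_rot: [-0.001, 0.87, 0.493, -0.001]
force: [0.5, 0.1, -0.0]
finger_gap: 0.0854
grasp_force: 0.0
```

```bash
python3 - <<'E'
from h import *
c,im=cap("wrist","w3"); np.save("w3.npy",c,allow_pickle=True)
s=ctrl.state(); print(s["time"],s["eef_pos"],s["finger_gap"],rot(s).as_matrix().round(3).tolist())
print(proj(c,(.49,-.358,.043)))
E
```

```text
8.2167 [ 0.49801001 -0.35061034  0.23238946] 0.08527094541936303 [[0.512, 0.859, -0.002], [0.859, -0.512, 0.001], [0.0, -0.002, -1.0]]
(np.float64(312.7601874431519), np.float64(222.31522324678636))
```

View pics/w3.png

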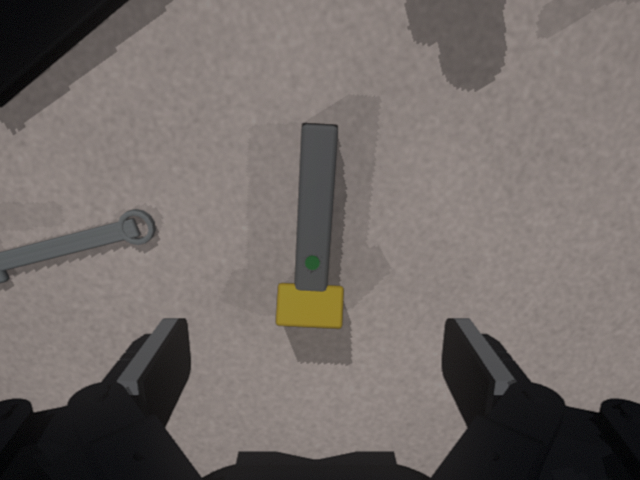

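The wrist view shows the handle's top face from the tail at (319.5,125) to the head at (312,288), with the yellow head centred near (311,305). The spanner is well to the left at (75,240).

```bash
python3 - <<'E'
from h import *
c=np.load("w3.npy",allow_pickle=True).item()
t=onz(c,319.5,126,.043);h=onz(c,312.3,284,.043);print("tail",t,"head",h,np.linalg.norm(h-t))
e=[onz(c,303,130,.043),onz(c,295,285,.043),onz(c,337,130,.043),onz(c,329,285,.043)]
for a,b in((0,1),(2,3)): d=e[b]-e[a]; print("edge yaw",np.arctan2(d[1],d[0]))
d=h-t;yaw=np.arctan2(d[1],d[0]);u=d/np.linalg.norm(d);g=t+u*.082;print("yaw",yaw,"toolyaw tgt",yaw+np.pi,"grip",g)
s=ctrl.state();Rm=rot(s).as_matrix();tgt=np.array([g[0],g[1],.030-.019]);dl=Rm.T@(tgt-s["eef_pos"]);print("tool delta mm",dl*1000, "cur yaw",np.arctan2(Rm[1,0],Rm[0,0]))
E
```

```text
tail [ 0.53233917 -0.2974641   0.043     ] head [ 0.46248713 -0.4028924   0.043     ] 0.12646910020899138
edge yaw -2.1732132887041695
edge yaw -2.1501935184439005
yaw -2.155946918791432 toolyaw tgt 0.9856457347983612 grip [ 0.48704852 -0.36582167  0.043     ]
tool delta mm [-18.69765671  -1.1798604  221.39069451] cur yaw 1.0337292792423172
```

Call:
apply_moves --plan '[{"x":-0.75,"y":-0.05,"z":0.5,"wx":0,"wy":0,"wz":0.6,"claw":1},{"x":0,"y":0,"z":1,"wx":0,"wy":0,"wz":0,"claw":1},{"x":0,"y":0,"z":1,"wx":0,"wy":0,"wz":0,"claw":1},{"x":0,"y":0,"z":1,"wx":0,"wy":0,"wz":0,"claw":1},{"x":0,"y":0,"z":1,"wx":0,"wy":0,"wz":0,"claw":1},{"x":0,"y":0,"z":1,"wx":0,"wy":0,"wz":0,"claw":1},{"x":0,"y":0,"z":1,"wx":0,"wy":0,"wz":0,"claw":1},{"x":0,"y":0,"z":1,"wx":0,"wy":0,"wz":0,"claw":1},{"x":0,"y":0,"z":0.8,"wx":0,"wy":0,"wz":0,"claw":1},{"x":0,"y":0,"z":0.6,"wx":0,"wy":0,"wz":0,"claw":1}]'

```text
time: 9.05
eef_pos: [0.4862, -0.365, 0.0083]
eef_rot: [-0.002, 0.881, 0.473, -0.001]
force: [0.3, -0.0, -0.8]
finger_gap: 0.0851
grasp_force: 0.0
```

Call:
apply_moves --plan '[{"x":0,"y":0,"z":0,"wx":0,"wy":0,"wz":0,"claw":1},{"x":0,"y":0,"z":0,"wx":0,"wy":0,"wz":0,"claw":0},{"x":0,"y":0,"z":0,"wx":0,"wy":0,"wz":0,"claw":0},{"x":0,"y":0,"z":0,"wx":0,"wy":0,"wz":0,"claw":0},{"x":0,"y":0,"z":0,"wx":0,"wy":0,"wz":0,"claw":0},{"x":0,"y":0,"z":0,"wx":0,"wy":0,"wz":0,"claw":0},{"x":0,"y":0,"z":0,"wx":0,"wy":0,"wz":0,"claw":0},{"x":0,"y":0,"z":0,"wx":0,"wy":0,"wz":0,"claw":0}]'

```text
time: 9.72
eef_pos: [0.4884, -0.3668, 0.0128]
eef_rot: [0.001, 0.881, 0.472, 0.0]
force: [-0.7, -0.4, 6.0]
finger_gap: 0.027
grasp_force: 60.5
```

Call:
apply_moves --plan '[{"x":0,"y":0,"z":-0.4,"wx":0,"wy":0,"wz":0,"claw":0},{"x":0,"y":0,"z":-0.8,"wx":0,"wy":0,"wz":0,"claw":0},{"x":0,"y":0,"z":-1,"wx":0,"wy":0,"wz":0,"claw":0},{"x":0,"y":0,"z":-1,"wx":0,"wy":0,"wz":0,"claw":0},{"x":0,"y":0,"z":-1,"wx":0,"wy":0,"wz":0,"claw":0},{"x":0,"y":0,"z":-1,"wx":0,"wy":0,"wz":0,"claw":0},{"x":0,"y":0,"z":-1,"wx":0,"wy":0,"wz":0,"claw":0},{"x":0,"y":0,"z":-1,"wx":0,"wy":0,"wz":0,"claw":0},{"x":0,"y":0,"z":-0.9,"wx":0,"wy":0,"wz":0,"claw":0},{"x":0,"y":0,"z":-0.5,"wx":0,"wy":0,"wz":0,"claw":0}]'

```text
time: 10.55
eef_pos: [0.4882, -0.3665, 0.2295]
eef_rot: [0.002, 0.881, 0.473, 0.001]
force: [0.6, -0.3, -2.1]
finger_gap: 0.0273
grasp_force: 59.6
```

Call:
apply_moves --plan '[{"x":0,"y":0,"z":0,"wx":0,"wy":0,"wz":-0.5,"claw":0},{"x":0,"y":0,"z":0,"wx":0,"wy":0,"wz":-1,"claw":0},{"x":0,"y":0,"z":0,"wx":0,"wy":0,"wz":-1,"claw":0},{"x":0,"y":0,"z":0,"wx":0,"wy":0,"wz":-1,"claw":0},{"x":0,"y":0,"z":0,"wx":0,"wy":0,"wz":-1,"claw":0},{"x":0,"y":0,"z":0,"wx":0,"wy":0,"wz":-1,"claw":0},{"x":0,"y":0,"z":0,"wx":0,"wy":0,"wz":-1,"claw":0},{"x":0,"y":0,"z":0,"wx":0,"wy":0,"wz":-1,"claw":0},{"x":0,"y":0,"z":0,"wx":0,"wy":0,"wz":-1,"claw":0},{"x":0,"y":0,"z":0,"wx":0,"wy":0,"wz":-1,"claw":0}]'

```text
time: 11.38
eef_pos: [0.4869, -0.3653, 0.2253]
eef_rot: [-0.001, 0.642, 0.767, 0.0]
force: [0.6, -0.2, -2.6]
finger_gap: 0.0273
grasp_force: 59.7
```

Call:
apply_moves --plan '[{"x":0,"y":0,"z":0,"wx":0,"wy":0,"wz":-1,"claw":0},{"x":0,"y":0,"z":0,"wx":0,"wy":0,"wz":-1,"claw":0},{"x":0,"y":0,"z":0,"wx":0,"wy":0,"wz":-1,"claw":0},{"x":0,"y":0,"z":0,"wx":0,"wy":0,"wz":-1,"claw":0},{"x":0,"y":0,"z":0,"wx":0,"wy":0,"wz":-1,"claw":0},{"x":0,"y":0,"z":0,"wx":0,"wy":0,"wz":-1,"claw":0},{"x":0,"y":0,"z":0,"wx":0,"wy":0,"wz":-1,"claw":0},{"x":0,"y":0,"z":0,"wx":0,"wy":0,"wz":-1,"claw":0},{"x":0,"y":0,"z":0,"wx":0,"wy":0,"wz":-1,"claw":0},{"x":0,"y":0,"z":0,"wx":0,"wy":0,"wz":-1,"claw":0}]'

```text
time: 12.22
eef_pos: [0.4868, -0.3653, 0.2253]
eef_rot: [-0.001, 0.292, 0.956, 0.001]
force: [0.4, 0.5, -2.2]
finger_gap: 0.0274
grasp_force: 59.7
```

Call:
apply_moves --plan '[{"x":0,"y":0,"z":0,"wx":0,"wy":0,"wz":-1,"claw":0},{"x":0,"y":0,"z":0,"wx":0,"wy":0,"wz":-1,"claw":0},{"x":0,"y":0,"z":0,"wx":0,"wy":0,"wz":-1,"claw":0},{"x":0,"y":0,"z":0,"wx":0,"wy":0,"wz":-1,"claw":0},{"x":0,"y":0,"z":0,"wx":0,"wy":0,"wz":-1,"claw":0},{"x":0,"y":0,"z":0,"wx":0,"wy":0,"wz":-1,"claw":0},{"x":0,"y":0,"z":0,"wx":0,"wy":0,"wz":-1,"claw":0},{"x":0,"y":0,"z":0,"wx":0,"wy":0,"wz":-0.8,"claw":0},{"x":0,"y":0,"z":0,"wx":0,"wy":0,"wz":0,"claw":0}]'

```text
time: 12.97
eef_pos: [0.4869, -0.3654, 0.2254]
eef_rot: [-0.001, -0.014, 1.0, 0.001]
force: [0.0, -0.8, -2.4]
finger_gap: 0.027
grasp_force: 59.6
```

```bash
cat >> h.py <<'E'
def delta(p,yaw=None,pitch=0.0):
    """tool-frame shift (units of 25 mm) and turn (units of .08) to TCP p, wand yaw, head-down pitch"""
    s=ctrl.state();C=rot(s); out=[np.round(C.inv().apply(np.asarray(p)-s["eef_pos"])/.025,2)]
    T=R.from_euler("ZY",[yaw,pitch])*R.from_matrix(np.diag([-1.,1,-1]))
    out.append(np.round((C.inv()*T).as_rotvec()/.08,2)); return out
E
python3 - <<'E'
from h import *
s=ctrl.state();print(s["time"],s["eef_pos"],s["q"].round(2),s["finger_gap"],s["grasp_force"])
print(delta((.5175,.1243,.225),.05)); print(delta((.5175,.1243,.197),.05,np.radians(25)))
E
```

```text
12.9667 [ 0.48686343 -0.36539104  0.22535191] [-0.75  0.25 -0.07  1.25 -0.   -0.78] 0.027049521651603826 59.628934264183044
[array([-1.77, 19.55,  0.04]), array([ 0.02, -0.02, -0.28])]
[array([-1.77, 19.54,  1.16]), array([ 0.08,  5.43, -0.27])]
```

Call:
apply_moves --plan '[{"x":-0.09,"y":0.5,"z":0,"wx":0,"wy":0,"wz":0,"claw":0},{"x":-0.09,"y":1,"z":0,"wx":0,"wy":0,"wz":0,"claw":0},{"x":-0.09,"y":1,"z":0,"wx":0,"wy":0,"wz":0,"claw":0},{"x":-0.09,"y":1,"z":0,"wx":0,"wy":0,"wz":0,"claw":0},{"x":-0.09,"y":1,"z":0,"wx":0,"wy":0,"wz":0,"claw":0},{"x":-0.09,"y":1,"z":0,"wx":0,"wy":0,"wz":0,"claw":0},{"x":-0.09,"y":1,"z":0,"wx":0,"wy":0,"wz":0,"claw":0},{"x":-0.09,"y":1,"z":0,"wx":0,"wy":0,"wz":0,"claw":0},{"x":-0.09,"y":1,"z":0,"wx":0,"wy":0,"wz":0,"claw":0},{"x":-0.09,"y":1,"z":0,"wx":0,"wy":0,"wz":0,"claw":0}]'

```text
time: 13.8
eef_pos: [0.503, -0.1258, 0.226]
eef_rot: [-0.0, -0.013, 1.0, 0.0]
force: [-0.1, 1.2, -1.7]
finger_gap: 0.0274
grasp_force: 59.6
```

Call:
apply_moves --plan '[{"x":-0.09,"y":1,"z":0,"wx":0,"wy":0,"wz":0,"claw":0},{"x":-0.09,"y":1,"z":0,"wx":0,"wy":0,"wz":0,"claw":0},{"x":-0.09,"y":1,"z":0,"wx":0,"wy":0,"wz":0,"claw":0},{"x":-0.09,"y":1,"z":0,"wx":0,"wy":0,"wz":0,"claw":0},{"x":-0.09,"y":1,"z":0,"wx":0,"wy":0,"wz":0,"claw":0},{"x":-0.09,"y":1,"z":0,"wx":0,"wy":0,"wz":0,"claw":0},{"x":-0.09,"y":1,"z":0,"wx":0,"wy":0,"wz":0,"claw":0},{"x":-0.09,"y":1,"z":0,"wx":0,"wy":0,"wz":0,"claw":0},{"x":-0.09,"y":1,"z":0,"wx":0,"wy":0,"wz":0,"claw":0},{"x":-0.06,"y":0.55,"z":0,"wx":0,"wy":0,"wz":-0.28,"claw":0}]'

```text
time: 14.63
eef_pos: [0.518, 0.1142, 0.226]
eef_rot: [-0.0, -0.025, 1.0, 0.001]
force: [0.6, -0.4, -2.1]
finger_gap: 0.0273
grasp_force: 59.6
```

Call:
apply_moves --plan '[{"x":0,"y":0,"z":0,"wx":0,"wy":0.45,"wz":0,"claw":0},{"x":0,"y":0,"z":0,"wx":0,"wy":0.8,"wz":0,"claw":0},{"x":0,"y":0,"z":0,"wx":0,"wy":0.8,"wz":0,"claw":0},{"x":0,"y":0,"z":0,"wx":0,"wy":0.8,"wz":0,"claw":0},{"x":0,"y":0,"z":0,"wx":0,"wy":0.8,"wz":0,"claw":0},{"x":0,"y":0,"z":0,"wx":0,"wy":0.8,"wz":0,"claw":0},{"x":0,"y":0,"z":0,"wx":0,"wy":0.6,"wz":0,"claw":0},{"x":0,"y":0,"z":0,"wx":0,"wy":0.4,"wz":0,"claw":0},{"x":0,"y":0,"z":0,"wx":0,"wy":0,"wz":0,"claw":0}]'

```text
time: 15.38
eef_pos: [0.5195, 0.1118, 0.2246]
eef_rot: [-0.217, -0.023, 0.976, -0.005]
force: [-0.3, -0.2, -2.5]
finger_gap: 0.0276
grasp_force: 59.6
```

```bash
python3 - <<'E'
from h import *
s=ctrl.state();print(s["time"],s["eef_pos"],s["q"].round(2),s["finger_gap"],s["grasp_force"])
print(delta((.5175,.1243,.197),.05,np.radians(25)))
out=[]
lens=s["eef_pos"]+rot(s).apply([-.0813,0,.0052]); print("lens",lens)
for n,(cx,cy) in dict(scene=(360,240),side=(310,235)).items():
    c,im=cap(n,n+"4"); np.save(n+"4.npy",c,allow_pickle=True); print(n,"win",proj(c,(.589,.128,.1065)),"lens",proj(c,lens),"grip",proj(c,s["eef_pos"]-rot(s).apply([0,0,.019])))
    out.append(cv2.resize(im[cy-60:cy+60,cx-50:cx+50],(400,480),interpolation=2))
cv2.imwrite("pics/crop4.png",np.hstack(out))
E
```

```text
15.3833 [0.5195279  0.11178636 0.22462408] [0.08 0.43 0.09 1.67 0.01 0.03] 0.02762013751216969 59.61916387081146
[array([-0.42,  0.5 ,  1.02]), array([ 0.01, -0.03, -0.03])]
lens [0.59084909 0.11518001 0.18540034]
scene win (np.float64(361.5348140074515), np.float64(262.5085361439083)) lens (np.float64(358.26511914866546), np.float64(243.50771504934124)) grip (np.float64(354.9673955104663), np.float64(207.11160455910942))
side win (np.float64(295.3105278759822), np.float64(252.99208593345259)) lens (np.float64(295.850280096255), np.float64(224.0142491297433)) grip (np.float64(320.69331951578573), np.float64(206.7724804096189))
```

View pics/crop4.png

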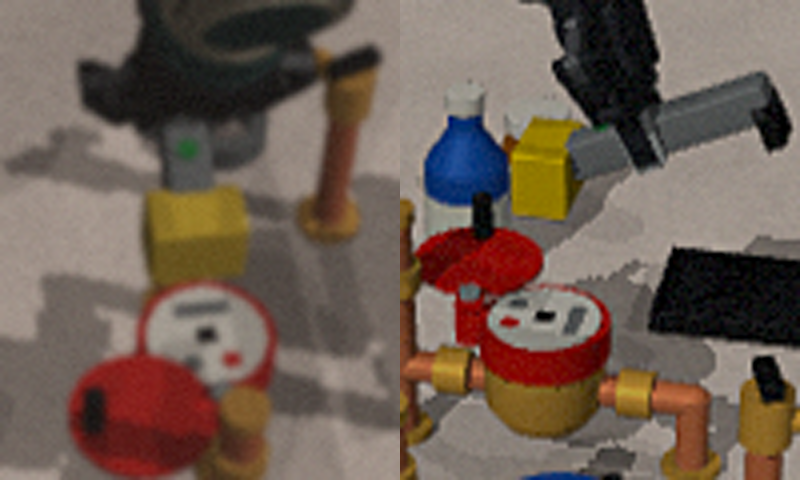

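The view shows the wand gripped at about the right pitch. The head (scene crop (195,235)) is just behind and above the open dial, whose square is at (207,335), and the bottle and post are clear.

Call:
apply_moves --plan '[{"x":-0.05,"y":0.25,"z":0.15,"wx":0,"wy":0,"wz":0,"claw":0},{"x":-0.1,"y":0.25,"z":0.25,"wx":0,"wy":0,"wz":0,"claw":0},{"x":-0.12,"y":0,"z":0.25,"wx":0,"wy":0,"wz":0,"claw":0},{"x":-0.1,"y":0,"z":0.25,"wx":0,"wy":0,"wz":0,"claw":0},{"x":-0.05,"y":0,"z":0.12,"wx":0,"wy":0,"wz":0,"claw":0},{"x":0,"y":0,"z":0,"wx":0,"wy":0,"wz":0,"claw":0},{"x":0,"y":0,"z":0,"wx":0,"wy":0,"wz":0,"claw":0},{"x":0,"y":0,"z":0,"wx":0,"wy":0,"wz":0,"claw":0}]'

```text
time: 16.15
eef_pos: [0.5174, 0.1236, 0.1989]
eef_rot: [-0.216, -0.024, 0.976, -0.005]
force: [-0.5, 1.4, -3.0]
finger_gap: 0.0276
grasp_force: 59.6
```

```bash
python3 - <<'E'
from h import *
s=ctrl.state();print(s["time"],s["eef_pos"])
z=rot(s).apply([0,0,1]); print("tilt",np.degrees(np.arccos(-z[2])))
lens=s["eef_pos"]+rot(s).apply([-.0813,0,.0052]); print("lens",lens)
# head check: yellow bottom edge in side and scene
for n in("scene","side"):
    c,im=cap(n,n+"5"); hsv=cv2.cvtColor(im,cv2.COLOR_BGR2HSV); m=cv2.inRange(hsv,(22,150,60),(35,255,255)); m[:,:250]=0;m[:,400:]=0
    k,_,st,ce=cv2.connectedComponentsWithStats(m); i=1+np.argmax(st[1:,4]); print(n,st[i],ce[i],"lens px",proj(c,lens),"win px",proj(c,(.589,.128,.1065)))
    hc=s["eef_pos"]+rot(s).apply([-.072,0,-.015]); print("head centre px",proj(c,hc))
E
```

```text
16.15 [0.5173613  0.12355361 0.19893583]
tilt 24.967418319945203
lens [0.58878385 0.12703646 0.15990483]
scene [351 233  25  22 394] [362.9035533  242.70050761] lens px (np.float64(362.5204803167673), np.float64(249.15024037710432)) win px (np.float64(361.5348140074515), np.float64(262.5085361439083))
head centre px (np.float64(363.13293472768913), np.float64(243.3872231034767))
side [287 215  18  26 329] [294.33130699 228.00303951] lens px (np.float64(295.37494339983596), np.float64(235.0429207873071)) win px (np.float64(295.3105278759822), np.float64(252.99208593345259))
head centre px (np.float64(295.28677978533347), np.float64(227.41473058193174))
```

Call:
apply_moves --plan '[{"x":0,"y":0,"z":0,"wx":0,"wy":0,"wz":0,"claw":0},{"x":0,"y":0,"z":0,"wx":0,"wy":0,"wz":0,"claw":0},{"x":0,"y":0,"z":0,"wx":0,"wy":0,"wz":0,"claw":0},{"x":0,"y":0,"z":0,"wx":0,"wy":0,"wz":0,"claw":0},{"x":0,"y":0,"z":0,"wx":0,"wy":0,"wz":0,"claw":0},{"x":0,"y":0,"z":0,"wx":0,"wy":0,"wz":0,"claw":0},{"x":0,"y":0,"z":0,"wx":0,"wy":0,"wz":0,"claw":0},{"x":0,"y":0,"z":0,"wx":0,"wy":0,"wz":0,"claw":0},{"x":0,"y":0,"z":0,"wx":0,"wy":0,"wz":0,"claw":0},{"x":0,"y":0,"z":0,"wx":0,"wy":0,"wz":0,"claw":0}]'

```text
time: 17.08
eef_pos: [0.5173, 0.1237, 0.1988]
eef_rot: [-0.216, -0.024, 0.976, -0.005]
force: [-0.6, 0.5, -2.8]
finger_gap: 0.0271
grasp_force: 59.6
```

Call:
apply_moves --plan '[{"x":0,"y":0,"z":0,"wx":0,"wy":0,"wz":0,"claw":0},{"x":0,"y":0,"z":0,"wx":0,"wy":0,"wz":0,"claw":0},{"x":0,"y":0,"z":0,"wx":0,"wy":0,"wz":0,"claw":0},{"x":0,"y":0,"z":0,"wx":0,"wy":0,"wz":0,"claw":0},{"x":0,"y":0,"z":0,"wx":0,"wy":0,"wz":0,"claw":0},{"x":0,"y":0,"z":0,"wx":0,"wy":0,"wz":0,"claw":0},{"x":0,"y":0,"z":0,"wx":0,"wy":0,"wz":0,"claw":0},{"x":0,"y":0,"z":0,"wx":0,"wy":0,"wz":0,"claw":0}]'

```text
time: 17.75
eef_pos: [0.5172, 0.1237, 0.1988]
eef_rot: [-0.216, -0.024, 0.976, -0.005]
force: [-1.0, -0.0, -1.8]
finger_gap: 0.0274
grasp_force: 59.6
```

Call:
apply_moves --plan '[{"x":0.1,"y":0,"z":-0.3,"wx":0,"wy":0,"wz":0,"claw":0},{"x":0.3,"y":0,"z":-0.6,"wx":0,"wy":0,"wz":0,"claw":0},{"x":0.2,"y":0,"z":-0.5,"wx":0,"wy":-0.5,"wz":0,"claw":0},{"x":0,"y":0,"z":0,"wx":0,"wy":-0.9,"wz":0,"claw":0},{"x":0,"y":0,"z":0,"wx":0,"wy":-0.9,"wz":0,"claw":0},{"x":0,"y":0,"z":0,"wx":0,"wy":-0.9,"wz":0,"claw":0},{"x":0,"y":0,"z":0,"wx":0,"wy":-0.9,"wz":0,"claw":0},{"x":0,"y":0,"z":0,"wx":0,"wy":-0.9,"wz":0,"claw":0},{"x":0,"y":0,"z":0,"wx":0,"wy":-0.45,"wz":0,"claw":0},{"x":0,"y":0,"z":0,"wx":0,"wy":0,"wz":0,"claw":0}]'

```text
time: 18.58
eef_pos: [0.5162, 0.1237, 0.238]
eef_rot: [0.0, -0.025, 1.0, 0.0]
force: [-0.8, 0.0, -2.3]
finger_gap: 0.0273
grasp_force: 59.6
```

```bash
python3 - <<'E'
from h import *
s=ctrl.state();print(s["time"],s["eef_pos"],s["q"].round(2),s["grasp_force"])
yaw=.065; o=np.array([.444,-.090])-.018*np.array([np.cos(yaw),np.sin(yaw)]); g=o+.010*np.array([np.cos(yaw),np.sin(yaw)])
print("tcp target",g,delta((*g,.0128+.005),yaw))
# tray again from the scene view (now unobstructed?)
c,im=cap("scene","s6"); m=cv2.inRange(cv2.cvtColor(im,cv2.COLOR_BGR2HSV),(0,0,0),(180,255,45))[195:300,235:305]
cn=max(cv2.findContours(m,0,2)[0],key=cv2.contourArea)[:,0]+[235,195]
w=np.array([onz(c,*p,.018)[:2] for p in cn],np.float32); print("tray rect",cv2.minAreaRect(w), cv2.contourArea(cn))
E
```

```text
18.5833 [0.51624622 0.12373169 0.23799177] [ 0.11  0.11 -0.22  1.24  0.    0.06] 59.586244225502014
tcp target [ 0.43601689 -0.09051963] [array([ 3.63, -8.4 ,  8.8 ]), array([ 0.  ,  0.01, -0.19])]
tray rect ((0.44611307978630066, -0.09332785755395889), (0.25464385747909546, 0.09555569291114807), 3.6328723430633545) 2487.5
```

Call:
apply_moves --plan '[{"x":0.4,"y":-0.95,"z":0,"wx":0,"wy":0,"wz":0,"claw":0},{"x":0.4,"y":-0.95,"z":0,"wx":0,"wy":0,"wz":0,"claw":0},{"x":0.4,"y":-0.95,"z":0,"wx":0,"wy":0,"wz":0,"claw":0},{"x":0.4,"y":-0.95,"z":0,"wx":0,"wy":0,"wz":0,"claw":0},{"x":0.4,"y":-0.95,"z":0,"wx":0,"wy":0,"wz":0,"claw":0},{"x":0.4,"y":-0.95,"z":0,"wx":0,"wy":0,"wz":0,"claw":0},{"x":0.4,"y":-0.95,"z":0,"wx":0,"wy":0,"wz":0,"claw":0},{"x":0.4,"y":-0.95,"z":0,"wx":0,"wy":0,"wz":0,"claw":0},{"x":0.37,"y":-0.88,"z":0,"wx":0,"wy":0,"wz":-0.19,"claw":0}]'

```text
time: 19.38
eef_pos: [0.4396, -0.0939, 0.2371]
eef_rot: [-0.001, -0.032, 0.999, 0.0]
force: [0.2, 0.5, -2.6]
finger_gap: 0.0268
grasp_force: 59.8
```

Call:
apply_moves --plan '[{"x":0,"y":0,"z":1,"wx":0,"wy":0,"wz":0,"claw":0},{"x":0,"y":0,"z":1,"wx":0,"wy":0,"wz":0,"claw":0},{"x":0,"y":0,"z":1,"wx":0,"wy":0,"wz":0,"claw":0},{"x":0,"y":0,"z":1,"wx":0,"wy":0,"wz":0,"claw":0},{"x":0,"y":0,"z":1,"wx":0,"wy":0,"wz":0,"claw":0},{"x":0,"y":0,"z":1,"wx":0,"wy":0,"wz":0,"claw":0},{"x":0,"y":0,"z":0.8,"wx":0,"wy":0,"wz":0,"claw":0},{"x":0,"y":0,"z":0,"wx":0,"wy":0,"wz":0,"claw":0}]'

```text
time: 20.05
eef_pos: [0.4365, -0.0914, 0.063]
eef_rot: [-0.005, -0.032, 0.999, 0.002]
force: [-1.4, 0.7, -2.8]
finger_gap: 0.0273
grasp_force: 59.7
```

```bash
python3 - <<'E'
from h import *
s=ctrl.state();print(s["time"],s["eef_pos"]); print(delta((.4375,-.0925,.0175),.063))
c,im=cap("wrist","w7"); c2,im2=cap("side"); 
cv2.imwrite("pics/crop7.png",np.hstack([cv2.resize(im,(400,300)),cv2.resize(im2[190:310,290:450],(400,300),interpolation=2)]))
E
```

```text
20.05 [ 0.43648437 -0.0913847   0.06304258]
[array([-0.05, -0.05,  1.82]), array([ 0.05, -0.11,  0.01])]
```

View pics/crop7.png

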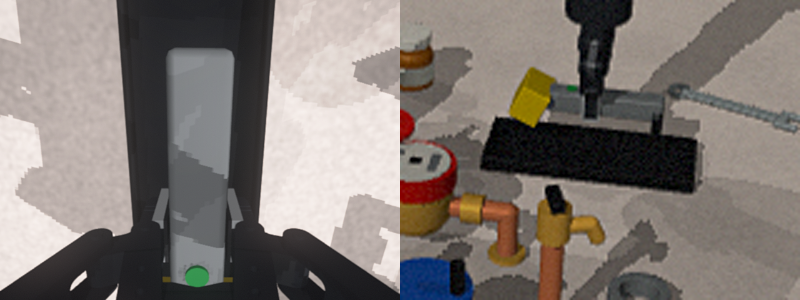

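The wand sits above the tray, centred crosswise: the handle is near column 200 and the tray walls near 125 and 265. Lowering it now.

Call:
apply_moves --plan '[{"x":-0.05,"y":-0.05,"z":0.6,"wx":0,"wy":0,"wz":0,"claw":0},{"x":0,"y":0,"z":0.5,"wx":0,"wy":0,"wz":0,"claw":0},{"x":0,"y":0,"z":0.35,"wx":0,"wy":0,"wz":0,"claw":0},{"x":0,"y":0,"z":0.2,"wx":0,"wy":0,"wz":0,"claw":0},{"x":0,"y":0,"z":0.1,"wx":0,"wy":0,"wz":0,"claw":0},{"x":0,"y":0,"z":0.05,"wx":0,"wy":0,"wz":0,"claw":0},{"x":0,"y":0,"z":0,"wx":0,"wy":0,"wz":0,"claw":0},{"x":0,"y":0,"z":0,"wx":0,"wy":0,"wz":0,"claw":0},{"x":0,"y":0,"z":0,"wx":0,"wy":0,"wz":0,"claw":0}]'

```text
time: 20.9
eef_pos: [0.4415, -0.0937, 0.0224]
eef_rot: [0.0, -0.032, 0.999, -0.0]
force: [-0.6, -0.6, -2.2]
finger_gap: 0.027
grasp_force: 59.9
```

Call:
apply_moves --plan '[{"x":0.1,"y":0,"z":0.1,"wx":0,"wy":0,"wz":0,"claw":0},{"x":0,"y":0,"z":0.08,"wx":0,"wy":0,"wz":0,"claw":0},{"x":0,"y":0,"z":0,"wx":0,"wy":0,"wz":0,"claw":0},{"x":0,"y":0,"z":0,"wx":0,"wy":0,"wz":0,"claw":0}]'

```text
time: 21.23
eef_pos: [0.4384, -0.0938, 0.0178]
eef_rot: [-0.0, -0.032, 0.999, -0.0]
force: [-1.9, 1.1, 5.2]
finger_gap: 0.0269
grasp_force: 60.7
```

Force rose to +5 N, so the wand is on the floor of the tray. Releasing with a partial opening, because fully open fingers would hit the tray walls.

Call:
apply_moves --plan '[{"x":0,"y":0,"z":0,"wx":0,"wy":0,"wz":0,"claw":0.35},{"x":0,"y":0,"z":0,"wx":0,"wy":0,"wz":0,"claw":0.45},{"x":0,"y":0,"z":0,"wx":0,"wy":0,"wz":0,"claw":0.45},{"x":0,"y":0,"z":0,"wx":0,"wy":0,"wz":0,"claw":0.45}]'

```text
time: 21.57
eef_pos: [0.4387, -0.0937, 0.0173]
eef_rot: [0.0, -0.032, 0.999, -0.0]
force: [0.3, -0.9, -0.1]
finger_gap: 0.0382
grasp_force: 0.0
```

Call:
apply_moves --plan '[{"x":0,"y":0,"z":-0.3,"wx":0,"wy":0,"wz":0,"claw":0.45},{"x":0,"y":0,"z":-0.7,"wx":0,"wy":0,"wz":0,"claw":0.45},{"x":0,"y":0,"z":-1,"wx":0,"wy":0,"wz":0,"claw":0.45},{"x":0,"y":0,"z":-1,"wx":0,"wy":0,"wz":0,"claw":0.45},{"x":0,"y":0,"z":-1,"wx":0,"wy":0,"wz":0,"claw":0.45},{"x":0,"y":0,"z":-1,"wx":0,"wy":0,"wz":0,"claw":0},{"x":0,"y":0,"z":-1,"wx":0,"wy":0,"wz":0,"claw":0},{"x":0,"y":0,"z":-1,"wx":0,"wy":0,"wz":0,"claw":0},{"x":0,"y":0,"z":-1,"wx":0,"wy":0,"wz":0,"claw":0},{"x":0,"y":0,"z":-0.3,"wx":0,"wy":0,"wz":0,"claw":0}]'

```text
time: 22.4
eef_pos: [0.4408, -0.0945, 0.2295]
eef_rot: [0.003, -0.032, 0.999, -0.001]
force: [0.6, 0.9, 0.2]
finger_gap: 0.0001
grasp_force: 0.0
```

Call:
apply_moves --plan '[{"x":-1,"y":0.57,"z":0,"wx":0,"wy":0,"wz":0,"claw":0},{"x":-1,"y":0.57,"z":0,"wx":0,"wy":0,"wz":0,"claw":0},{"x":-1,"y":0.57,"z":0,"wx":0,"wy":0,"wz":0,"claw":0},{"x":-1,"y":0.57,"z":0,"wx":0,"wy":0,"wz":0,"claw":0},{"x":-1,"y":0.57,"z":0,"wx":0,"wy":0,"wz":0,"claw":0},{"x":-1,"y":0.57,"z":0,"wx":0,"wy":0,"wz":0,"claw":0},{"x":-1,"y":0.57,"z":0,"wx":0,"wy":0,"wz":0,"claw":0},{"x":-1,"y":0.57,"z":0,"wx":0,"wy":0,"wz":0,"claw":0},{"x":-1,"y":0.57,"z":0,"wx":0,"wy":0,"wz":0,"claw":0},{"x":-1,"y":0.57,"z":0,"wx":0,"wy":0,"wz":0,"claw":0}]'

```text
time: 23.23
eef_pos: [0.6794, 0.0655, 0.2239]
eef_rot: [-0.001, -0.032, 0.999, 0.0]
force: [0.6, -0.8, -0.4]
finger_gap: 0.0003
grasp_force: 0.0
```

Call:
apply_moves --plan '[{"x":0,"y":0,"z":0,"wx":0,"wy":0,"wz":0,"claw":0},{"x":0,"y":0,"z":0,"wx":0,"wy":0,"wz":0,"claw":0}]'

```text
time: 23.4
eef_pos: [0.6791, 0.0653, 0.2234]
eef_rot: [-0.001, -0.033, 0.999, -0.0]
force: [-1.1, 0.1, 0.3]
finger_gap: 0.0001
grasp_force: 0.0
```

```bash
python3 - <<'E'
from h import *
s=ctrl.state();print(s["time"],s["eef_pos"],s["q"].round(2)); print(rot(s).inv().apply(np.array([.6825,.0633,.128])-s["eef_pos"])/.025)
c,im=cap("wrist","w8"); print("post px",proj(c,(.6544,.0525,.146)))
c2,im2=cap("scene");
cv2.imwrite("pics/crop8.png",np.hstack([cv2.resize(im,(400,300)),cv2.resize(im2[180:330,250:450],(400,300),interpolation=2)]))
E
```

```text
23.4 [0.67912569 0.06532549 0.22335981] [ 0.    0.38  0.1   1.29 -0.   -0.06]
[-0.13687978 -0.08947891  3.81413552]
post px (np.float64(294.36824443553115), np.float64(209.54810885248884))
```

View pics/crop8.png

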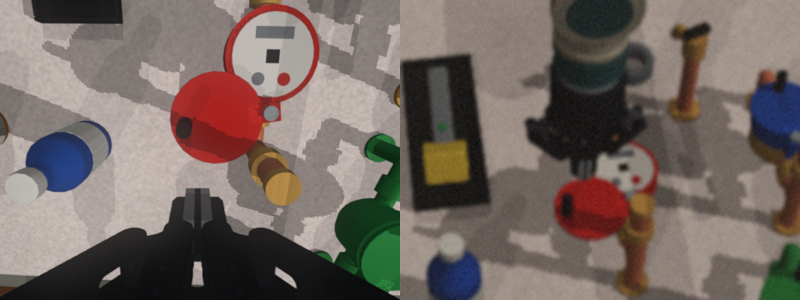

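The wand lies in the tray (scene crop (440,130), head at the far end). The post is at wrist pixel (293,205), matching the prediction of (294,209), so the pusher can go down behind it.

Call:
apply_moves --plan '[{"x":-0.14,"y":-0.09,"z":0.3,"wx":0,"wy":0,"wz":0,"claw":0},{"x":0,"y":0,"z":0.8,"wx":0,"wy":0,"wz":0,"claw":0},{"x":0,"y":0,"z":0.8,"wx":0,"wy":0,"wz":0,"claw":0},{"x":0,"y":0,"z":0.8,"wx":0,"wy":0,"wz":0,"claw":0},{"x":0,"y":0,"z":0.7,"wx":0,"wy":0,"wz":0,"claw":0},{"x":0,"y":0,"z":0.3,"wx":0,"wy":0,"wz":0,"claw":0},{"x":0,"y":0,"z":0,"wx":0,"wy":0,"wz":0,"claw":0}]'

```text
time: 24.08
eef_pos: [0.6799, 0.0617, 0.1295]
eef_rot: [-0.003, -0.032, 0.999, 0.0]
force: [-0.0, -0.1, -0.6]
finger_gap: 0.0003
grasp_force: 0.0
```

Call:
apply_moves --plan '[{"x":0.53,"y":-0.19,"z":0,"wx":0,"wy":0,"wz":0,"claw":0},{"x":0.53,"y":-0.19,"z":0,"wx":0,"wy":0,"wz":0,"claw":0},{"x":0.48,"y":0,"z":0,"wx":0,"wy":0,"wz":0,"claw":0},{"x":0.48,"y":0,"z":0,"wx":0,"wy":0,"wz":0,"claw":0},{"x":0.46,"y":0.13,"z":0,"wx":0,"wy":0,"wz":0,"claw":0},{"x":0.46,"y":0.13,"z":0,"wx":0,"wy":0,"wz":0,"claw":0},{"x":0.4,"y":0.26,"z":0,"wx":0,"wy":0,"wz":0,"claw":0},{"x":0.4,"y":0.26,"z":0,"wx":0,"wy":0,"wz":0,"claw":0},{"x":0.3,"y":0.37,"z":0,"wx":0,"wy":0,"wz":0,"claw":0},{"x":0.3,"y":0.37,"z":0,"wx":0,"wy":0,"wz":0,"claw":0}]'

```text
time: 24.92
eef_pos: [0.5721, 0.0845, 0.1331]
eef_rot: [0.001, -0.032, 0.999, -0.0]
force: [0.8, -0.6, 0.2]
finger_gap: -0.0004
grasp_force: 0.3
```

Call:
apply_moves --plan '[{"x":0.1,"y":0.22,"z":0,"wx":0,"wy":0,"wz":0,"claw":0},{"x":0.1,"y":0.22,"z":0,"wx":0,"wy":0,"wz":0,"claw":0},{"x":0.05,"y":0.12,"z":0,"wx":0,"wy":0,"wz":0,"claw":0},{"x":0.03,"y":0.1,"z":0,"wx":0,"wy":0,"wz":0,"claw":0},{"x":0.03,"y":0.1,"z":0,"wx":0,"wy":0,"wz":0,"claw":0},{"x":0,"y":0,"z":0,"wx":0,"wy":0,"wz":0,"claw":0},{"x":0,"y":0,"z":0,"wx":0,"wy":0,"wz":0,"claw":0}]'

```text
time: 25.5
eef_pos: [0.5634, 0.1025, 0.1321]
eef_rot: [-0.0, -0.032, 0.999, 0.0]
force: [-0.6, -0.8, -0.5]
finger_gap: -0.0003
grasp_force: 0.0
```

Call:
apply_moves --plan '[{"x":0,"y":0.1,"z":0,"wx":0,"wy":0,"wz":0,"claw":0},{"x":0,"y":0,"z":0,"wx":0,"wy":0,"wz":0,"claw":0}]'

```text
time: 25.67
eef_pos: [0.5631, 0.105, 0.1321]
eef_rot: [-0.0, -0.032, 0.999, 0.0]
force: [-0.3, 0.2, -0.5]
finger_gap: -0.0
grasp_force: 0.1
```

Call:
apply_moves --plan '[{"x":0,"y":0.08,"z":0,"wx":0,"wy":0,"wz":0,"claw":0},{"x":0,"y":0,"z":0,"wx":0,"wy":0,"wz":0,"claw":0}]'

```text
time: 25.83
eef_pos: [0.563, 0.1065, 0.1322]
eef_rot: [-0.0, -0.032, 0.999, -0.001]
force: [0.2, -1.2, -0.0]
finger_gap: -0.0001
grasp_force: 1.0
```

Call:
apply_moves --plan '[{"x":0,"y":0.08,"z":0,"wx":0,"wy":0,"wz":0,"claw":0},{"x":0,"y":0,"z":0,"wx":0,"wy":0,"wz":0,"claw":0}]'

```text
time: 26.0
eef_pos: [0.563, 0.1069, 0.1322]
eef_rot: [-0.0, -0.032, 0.999, -0.003]
force: [0.5, -6.9, -0.7]
finger_gap: -0.0
grasp_force: 3.4
```

```bash
python3 - <<'E'
from h import *
s=ctrl.state();print(s["time"],s["eef_pos"],s["force"])
c,im=cap("wrist","w9"); c2,im2=cap("side")
cv2.imwrite("pics/crop9.png",np.hstack([cv2.resize(im,(480,360)),cv2.resize(im2[220:300,250:320],(315,360),interpolation=2)]))
for n,p in dict(pin=(.6387,.1302,.118),closedpost=(.5588,.1262,.146)).items(): print(n,np.array(proj(c,p))*.75,np.array(proj(c2,p)))
E
```

```text
26.0 [0.56300256 0.10689472 0.13222746] [ 0.46657804 -6.93481857 -0.65155649]
pin [268.01270716 347.48243059] [276.73380488 246.94554587]
closedpost [280.80615503 251.73014279] [306.77529464 241.20506977]
```

View pics/crop9.png

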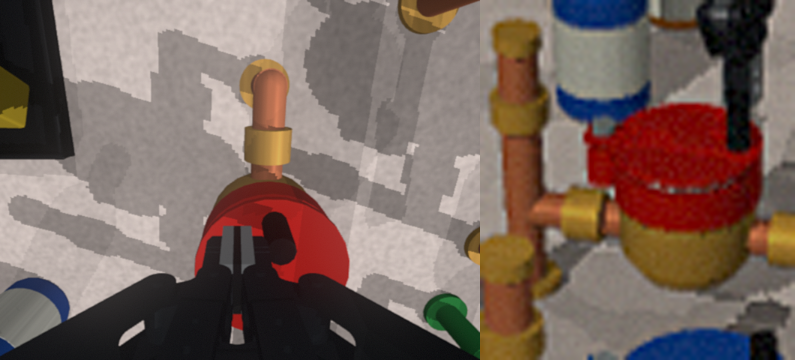

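The post is at wrist crop (277,237), the cover is centred over the housing, and the force rose to 7 N, so the cover is hard against its closed stop. Backing off and up.

Call:
apply_moves --plan '[{"x":0,"y":-0.4,"z":0,"wx":0,"wy":0,"wz":0,"claw":0},{"x":0,"y":-0.5,"z":-0.2,"wx":0,"wy":0,"wz":0,"claw":0},{"x":0,"y":0,"z":-0.8,"wx":0,"wy":0,"wz":0,"claw":0},{"x":0,"y":0,"z":-1,"wx":0,"wy":0,"wz":0,"claw":0},{"x":0,"y":0,"z":-1,"wx":0,"wy":0,"wz":0,"claw":0},{"x":0,"y":0,"z":-1,"wx":0,"wy":0,"wz":0,"claw":0},{"x":0,"y":0,"z":-0.5,"wx":0,"wy":0,"wz":0,"claw":0},{"x":0,"y":0,"z":0,"wx":0,"wy":0,"wz":0,"claw":0},{"x":0,"y":0,"z":0,"wx":0,"wy":0,"wz":0,"claw":0}]'

```text
time: 26.85
eef_pos: [0.5652, 0.0861, 0.2459]
eef_rot: [0.001, -0.032, 0.999, 0.0]
force: [0.0, -0.8, -0.2]
finger_gap: -0.0002
grasp_force: 0.0
```

```bash
python3 - <<'E'
from h import *
c,im=cap("scene","s10")
hsv=cv2.cvtColor(im,cv2.COLOR_BGR2HSV)
for n,(lo,hi,b) in dict(yellow=((20,120,60),(35,255,255),(240,200,310,300))).items():
    m=cv2.inRange(hsv,lo,hi);x0,y0,x1,y1=b;mm=np.zeros_like(m);mm[y0:y1,x0:x1]=m[y0:y1,x0:x1]
    k=cv2.moments(mm,True);u=(k["m10"]/k["m00"],k["m01"]/k["m00"]);print(n,u,onz(c,*u,.05))
c3,w=cap("wrist"); P=[int(v) for v in proj(c3,(.589,.128,.115))]; print(P)
x=max(0,min(P[0]-110,420));y=max(0,min(P[1]-110,260))
cv2.imwrite("pics/crop10.png",np.hstack([cv2.resize(im[170:350,180:460],(480,308),interpolation=2),cv2.resize(w[y:y+220,x:x+220],(308,308))]))
s=ctrl.state();print(s["eef_pos"],s["force"],s["time"])
E
```

```text
yellow (272.5543933054393, 260.9205020920502) [ 0.52543795 -0.09037288  0.05      ]
[375, 269]
[0.56364245 0.08619032 0.24354144] [-0.10567687  0.02646705  0.49125465] 26.95
```

View pics/crop10.png

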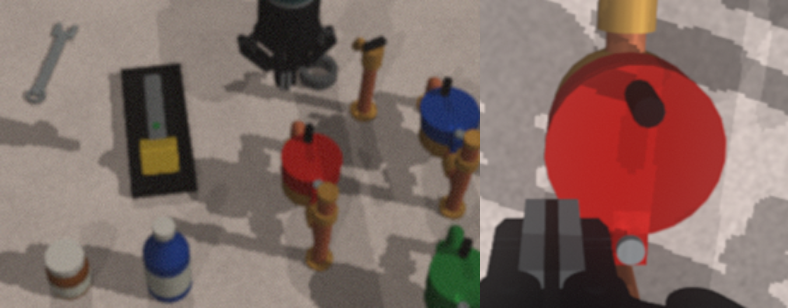

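The red cover is shut with its post in line with the pipe, the wand lies flat in the tray, and the bystanders are unmoved.

```bash
python3 -c "
from station import ctrl
print(ctrl.close_job())"
```

```text
the job is handed in; nothing more can be done
None
```

I opened the red cover, held the wand about 53 mm above its dial for over a second, laid the wand flat in the tray, shut the cover against its stop, and handed the job in at about 27 s; no pass or fail result came back.

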